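Nip the lockring socket in the bench clamp with the inner knob

TASK

Stand the splined lockring socket, wide end down, on the bed of the small bench clamp between the sliding jaw and the V fence and let go of it. Then turn only the inner bar knob clockwise until you feel the jaw nip the socket against the V, and stop there gently: the socket must stay held, but must not be squeezed hard, and the preset outer ring round the knob must not be disturbed.

Things in the scene. Friction and masses are not known exactly. Their poses are not given: they have to be found in the camera images.
- lock_socket: Loose splined lockring socket, grey steel, about 90 g, 30 mm high, starts upright. Lower 16 mm: fluted body 33 to 35 mm across, depending on how its flutes lie; above it a plain round boss 24 mm across, 14 mm high, to be gripped from above. Marked if squeezed over 25 N by the jaw; held from a few newtons on. Origin: centre of its underside; z up.
- clamp: Low clamp fixed to the bench, place and yaw vary. Plate x +-42 mm, y -80 to +102 mm; its bed is 12 mm above the bench. Origin on the bench, z up. Upright V fence (90 degrees, opens to +y, 14 mm high) has its bottom at x 0, y -49 mm; a seated socket's centre is near x 0, y -25 mm. Knob axis at x 0, y +60 mm on a 64 x 64 mm housing, top 46 mm above the bench.
- jaw: Sliding jaw on the bed, 40 mm wide (x), 12 mm thick, 14 mm high. Origin: foot of its flat pressing face, mid width; faces -y of the clamp. Starts 11 to 18 mm further open than the socket needs; moves 8 mm to -y per rad of clockwise inner knob and stays where left, holding a nip of some 7 N. Once pinching, the nip grows 150 to 250 N per rad. Face and V are oiled: the socket centres itself.
- knob_grip (a point): Middle of the inner knob's bar grip, on the vertical knob axis, 70.5 mm above the bench. Bar 34 mm long (point x), 14 mm thick (y), from 61 to 80 mm above the bench, on a 30 mm disc (58 to 61 mm). Clockwise from above closes the jaw; starts 0 to 0.8 rad from fully open, stops at 4 rad. Takes about 0.06 N m running free, plus 0.008 N m per newton of nip.
- ring_mark (a point): Index line on the outer knurled ring: 62 mm across, concentric with the inner knob, its flat top 58 mm above the bench; the point is 28 mm from the knob axis. The ring turns very easily (0.02 N m) and holds a preset: the line must stay within 3 mm of where it was found.

How it is judged:
On the way, in this order (a step that is already met when the one before it is completed fails the run):
1. the socket stands upright on the bed between jaw and fence, let go of (z of lock_socket in the frame of clamp between 0.009 and 0.016 m and x of lock_socket in the frame of clamp between -0.015 and 0.015 m and y of lock_socket in the frame of clamp between -0.03 and 0 m and angle between lock_socket's own z axis and vertical below 0.15 rad and contact force between the fingers and lock_socket below 0.1 N), for 0.2 s.
2. the jaw nips the socket (contact force between jaw and lock_socket above 2 N), for 0.2 s.
At the end, for the whole second after the job is handed in: The socket stands upright (within 0.15 rad) on the clamp's bed, at rest, seated in the V (centre within 4 mm of the clamp's x = 0 and 20 to 30 mm to the -y side of its origin), the jaw still pressing on it with more than 2 N, and the outer ring's line within 3 mm of where it was found (contact force between jaw and lock_socket above 2 N and z of lock_socket in the frame of clamp between 0.009 and 0.016 m and x of lock_socket in the frame of clamp between -0.004 and 0.004 m and y of lock_socket in the frame of clamp between -0.03 and -0.02 m and angle between lock_socket's own z axis and vertical below 0.15 rad and linear speed of lock_socket below 0.01 m/s and distance of ring_mark from where it was at the start of the episode below 0.003 m); the robot touches nothing.
It fails at once if the outer ring is turned: its line moves more than 3 mm (distance of ring_mark from where it was at the start of the episode above 0.003 m).
It fails at once if the jaw squeezes the socket with more than 25 N (contact force between jaw and lock_socket above 25 N).
It also fails if it takes over 72 s, if anything falls off the work surface, if the arm or the gripper's body presses on something with over 40 N, if the wrist force passes 120 N, or if a joint passes its speed limit or range.

ROBOT

A 6-joint arm with a two-finger parallel gripper is mounted at the origin on a cart in front of the work surface, level with it; the furniture and walls round the work are solid. World frame = base frame: x ahead of the robot, y to its left, z up, the work surface at z = 0. Lengths are in m, angles in rad, forces in N, time in s.
With the tool pointing down it reaches from about 0.425 to 0.925 m from the base axis. Payload 12.5 kg.
Tool frame: the origin (TCP) lies at the very end of the fingers, on their centre line; the grasp point (between the pads) lies 19 mm behind it; z points along the fingers, y is the line along which they close (so a half turn about z gives the same grasp; the last joint's range is limited). The gripper opens to 85 mm and grips with 20 to 120 N. Pads are 22 mm wide; open, the fingers measure 114 mm over their backs; the gripper's body (76 mm by 85 mm) begins 54 mm behind the grasp point. The pads swing forward as they close: fully open they stand 13 mm farther back than shut.
Start: joints at [1.196, 0.491, 1.559, -0, 1.092, -0.106], TCP at [0.166, 0.603, 0.231] pointing down, gripper open.
Joint ranges: [-3.1, 3.1], [-0.84, 2.19], [0.05, 2.79], [-1.13, 4.28], [0.06, 2.93], [-2.69, 2.69]. Speed limits (rad/s): [2.22, 2.22, 2.79, 3.14, 3.14, 3.14].

INTERFACE

Orientations are given as a unit quaternion [w, x, y, z].
In Python, from rig import env, eoat, kinematics, imaging, ticket gives the robot as it stands. The module is installed in compiled form; this text tells all that it offers. Calls block until the motion is done:
- env.goto(position, orientation): joint-space move of the TCP to a pose.
- env.line_to(position, velocity=0.15, attitude=None): straight line of the TCP; attitude=None keeps the orientation; velocity is the mean speed in m/s.
- env.move_j(angles): joint-space move.
- eoat.grip(opening, newtons=None): finger opening in m; newtons is the grip in N (None keeps the last); returns when the fingers have stopped.
- env.wait(seconds).
- kinematics.solve_ik(position, orientation): joint angles nearest the present ones, or None.
- imaging.camera(name): name is "side" or "top" or "wrist"; returns the picture (400x640x3 uint8, red, green, blue); there is no depth.
- imaging.get_calibration(name): a dict with "fx", "fy", "cx", "cy" (pixels), "origin" and "rotation" of the camera in the world; the wrist camera has in their place "tool_from_camera" (4x4, takes a point from camera to tool coordinates, whose origin is the TCP and whose axes are the flange's). Camera axes: x right, y down, z forward; pixel columns grow to the right and rows downward; lengths in m; the calibration is good to about 2 mm. A picture is of the moment at which its call begins: read the wrist's pose just before it. get_calibration takes no time and is no camera call.
A pose or a line that the arm cannot do raises env.MotionError and nothing moves.
- ticket.job_done(): hands the job in; it is judged then, once.
Readings, each from a call of its own:
- env.get_time(): time.
- env.get_q(): joint angles.
- env.get_dq(): joint speeds.
- env.get_tau(): joint torques, N m.
- env.get_tool_pos(): TCP position.
- env.get_tool_rot(): TCP orientation.
- env.get_wrist_force(): force on the tool from outside, world axes, zero at the start.
- env.get_moment(): the same for the moment, N m.
- env.get_gripper_width(): finger opening in m.
- env.get_grasp_force(): force on a finger pad.
Only numpy, scipy, OpenCV 4.12 (cv2) and the standard library are available. Lean on these libraries where they do the work, as an engineer would, in place of code of your own. Each camera call takes 0.05 s, during which the arm holds its last target. There are 200 camera calls.

## Working session

There is one attempt and no reset: what is moved stays moved. The work goes in short steps, each a Python script; the robot and the scene stay as the last script left them, time stands still between calls to the robot, and variables do not carry over. Pictures are saved under pics/ and viewed, at most 10 in all, crops included, and the job is handed in when it is done.

```bash
mkdir -p pics; python3 - <<'E'
from rig import env,imaging
import cv2,numpy as np
for n in("top","side"):
    cv2.imwrite(f"pics/{n}0.png",imaging.camera(n)[:,:,::-1])
    c=imaging.get_calibration(n);print(n,c)
print(imaging.get_calibration("wrist"),env.get_tool_rot(),env.get_time())
E
```

```text
top {'fx': 482.9107160561957, 'fy': 482.9107160561957, 'cx': 319.3663283624482, 'cy': 197.35353193183457, 'origin': array([ 0.33039275, -0.12158293,  0.95965529]), 'rotation': array([ 0.06144661, -0.63465926,  0.76622646, -0.07955469])}
side {'fx': 404.28686649707515, 'fy': 404.28686649707515, 'cx': 322.82320314160984, 'cy': 200.21593356542212, 'origin': array([ 0.16590529, -0.72693128,  0.55921234]), 'rotation': array([-0.43538816,  0.86126923, -0.22842105,  0.12835999])}
{'fx': 312.6562146221374, 'fy': 312.6562146221374, 'cx': 318.3300593622983, 'cy': 196.14754811107417, 'tool_from_camera': array([[-1.62734110e-04, -9.50589209e-01, -3.10451494e-01,
         8.03354768e-02],
       [ 9.99999979e-01, -1.92124025e-04,  6.40902640e-05,
        -2.60149881e-04],
       [-1.20568704e-04, -3.10451477e-01,  9.50589220e-01,
        -1.42099522e-01],
       [ 0.00000000e+00,  0.00000000e+00,  0.00000000e+00,
         1.00000000e+00]])} [-1.05597597e-04  1.33985701e-01  9.90983141e-01 -4.84957471e-04] 0.1
```

View pics/top0.png

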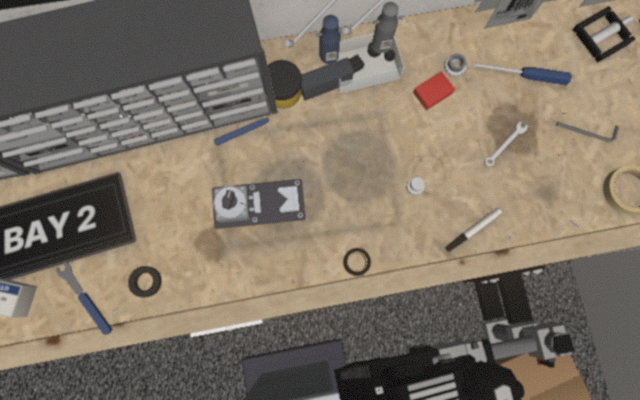

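The top view shows the clamp near (259,203), with the knob at (231,200) and the V to its right. The socket is probably the piece at (416,186), and (455,64) is another candidate. I'll enlarge both.

```bash
cat >h.py <<'E'
import numpy as np,cv2
from scipy.spatial.transform import Rotation as R
from rig import env,eoat,kinematics,imaging
def q2R(q): return R.from_quat(np.roll(q,-1)).as_matrix()
def R2q(m): return np.roll(R.from_matrix(m).as_quat(),1)
def cam(n,pose=None):
    c=imaging.get_calibration(n)
    if n=="wrist":
        T=c["tool_from_camera"];p,q=pose;M=q2R(q);return c,M@T[:3,:3],M@T[:3,3]+p
    return c,q2R(c["rotation"]),np.array(c["origin"])
def ray(n,u,v,z,pose=None):
    c,M,o=cam(n,pose);d=M@[(u-c["cx"])/c["fx"],(v-c["cy"])/c["fy"],1]
    return o+d*(z-o[2])/d[2]
def proj(n,P,pose=None):
    c,M,o=cam(n,pose);a=M.T@(np.array(P)-o);return c["cx"]+c["fx"]*a[0]/a[2],c["cy"]+c["fy"]*a[1]/a[2]
def down(yaw): # tool x at yaw in world, z down
    c,s=np.cos(yaw),np.sin(yaw);return R2q(np.array([[c,s,0],[s,-c,0],[0,0,-1.]]))
def pose(): return np.array(env.get_tool_pos()),np.array(env.get_tool_rot())
E
python3 - <<'E'
from h import *
t=cv2.imread("pics/top0.png");s=cv2.imread("pics/side0.png")
a=cv2.resize(t[170:240,205:315],(800,509),interpolation=cv2.INTER_CUBIC)
cv2.imwrite("pics/c1.png",a)
b=np.hstack([cv2.resize(t[y-25:y+25,x-25:x+25],(300,300),interpolation=cv2.INTER_CUBIC) for x,y in((416,186),(455,64))])
s2=cv2.resize(s,(480,300));cv2.imwrite("pics/c2.png",np.vstack([b,np.hstack([s2,np.zeros((300,120,3),np.uint8)])]))
for u,v,z in((231,200,.08),(231,200,.046),(290,200,.026),(416,186,.03),(455,64,.03)):print(u,v,ray("top",u,v,z))
E
```

```text
231 200 [0.5310751  0.00097613 0.08      ]
231 200 [0.53883177 0.00571322 0.046     ]
290 200 [ 0.52185353 -0.10558332  0.026     ]
416 186 [ 0.50261608 -0.35527352  0.03      ]
455 64 [ 0.74202013 -0.49440637  0.03      ]
```

View pics/c1.png

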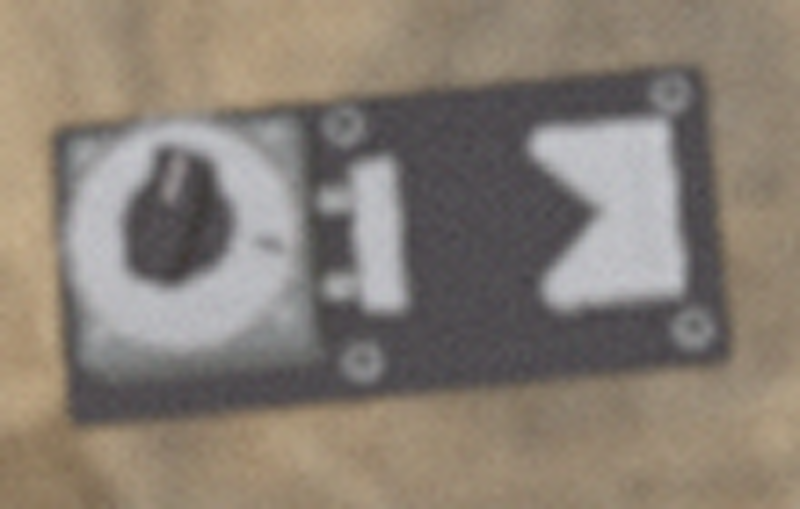

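View pics/c2.png

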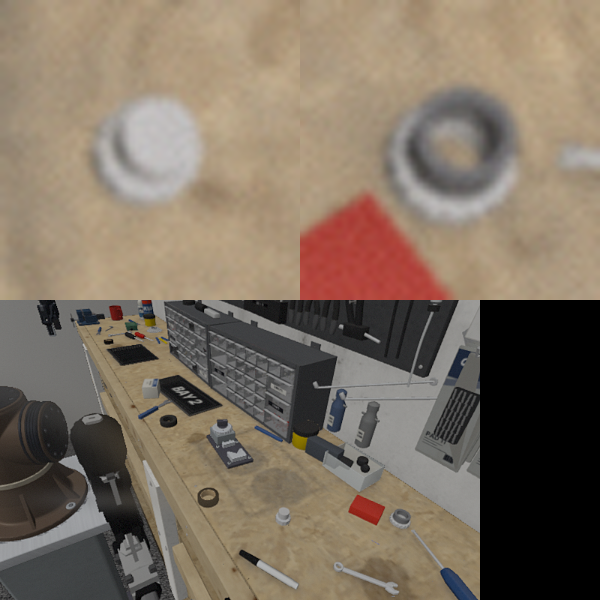

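The socket is the two-step piece at (417.3,184). In crop c1 the clamp plate's corners are at about (55,130), (702,65), (728,355) and (75,422). Next I'll fit the clamp frame and check how close the cabinet is.

```bash
python3 - <<'E'
from h import *
px=lambda x,y:(205+x/7.27,170+y/7.27)
# image corners <-> clamp coords (knob end +y)
cs=[(55,130),(702,65),(728,355),(75,422)]
W=np.array([ray("top",*px(*c),.012)[:2] for c in cs])
for L in([(42,102),(42,-80),(-42,-80),(-42,102)],[(-42,102),(-42,-80),(42,-80),(42,102)]):
    L=np.array(L)/1000.;A=L-L.mean(0);B=W-W.mean(0);U,S,V=np.linalg.svd(A.T@B)
    M=(U@V).T
    if np.linalg.det(M)<0: continue
    o=W.mean(0)-M@L.mean(0);print("clamp",o,np.arctan2(M[1,0],M[0,0]),"res",(L@M.T+o-W)*1000)
    for y in(.06,-.025,-.019):print(y,M@[0,y]+o)
print("knob",ray("top",*px(178,210),.08),"mark",ray("top",*px(268,242),.058))
print("socket",ray("top",417.3,184,.03))
print("cab",ray("top",275,112,0),ray("top",140,143,0),ray("top",0,172,0))
print("bottle",ray("top",270,120,.0))
for yaw in (0,.5,-.5,1,-1,-2,2):print(yaw,kinematics.solve_ik([.53,0,.2],down(yaw)))
E
```

```text
clamp [ 0.52887261 -0.05386965] -0.08373544779502957 res [[ 1.27324699  1.22934966]
 [ 0.9772633  -1.26319683]
 [-1.31354943 -1.89089474]
 [-0.93696086  1.92474191]]
0.06 [0.53389087 0.00592013]
-0.025 [ 0.52678167 -0.07878205]
-0.019 [ 0.52728349 -0.07280308]
knob [0.53368109 0.00341832 0.08      ] mark [ 0.52597695 -0.01524235  0.058     ]
socket [ 0.50609556 -0.35872314  0.03      ]
cab [ 0.7187767  -0.10715531  0.        ] [0.70324665 0.17886524 0.        ] [0.69430084 0.46596574 0.        ]
bottle [ 0.70321102 -0.09386895  0.        ]
0 [-1.24662261e-01  3.93729411e-01  1.82825662e+00 -4.44089210e-16
  9.19606622e-01  1.44613407e+00]
0.5 [-1.24662261e-01  3.93729411e-01  1.82825662e+00 -4.44089210e-16
  9.19606622e-01  9.46134066e-01]
-0.5 [-1.24662261e-01  3.93729411e-01  1.82825662e+00 -4.44089210e-16
  9.19606622e-01  1.94613407e+00]
1 [-1.24662261e-01  3.93729411e-01  1.82825662e+00 -4.44089210e-16
  9.19606622e-01  4.46134066e-01]
-1 [-1.24662261e-01  3.93729411e-01  1.82825662e+00 -4.44089210e-16
  9.19606622e-01  2.44613407e+00]
-2 None
2 [-1.24662261e-01  3.93729411e-01  1.82825662e+00 -4.44089210e-16
  9.19606622e-01 -5.53865934e-01]
```

```bash
python3 - <<'E'
from h import *
import json
D={}
def shot(name):
    p,q=pose();im=imaging.camera("wrist");D[name]=[p.tolist(),q.tolist()]
    cv2.imwrite(f"pics/{name}.png",im[:,:,::-1])
env.goto([.53,-.025,.16],down(3.0));shot("wk")
env.goto([.506,-.359,.13],down(1.487));shot("ws")
json.dump(D,open("poses.json","w"));print(env.get_time(),env.get_q(),env.get_wrist_force(),env.get_moment())
im=cv2.imread("pics/ws.png");cv2.imwrite("pics/ws2.png",cv2.resize(im[100:300,200:440],(720,600),interpolation=cv2.INTER_CUBIC))
im=cv2.imread("pics/wk.png");cv2.imwrite("pics/wk2.png",cv2.resize(im[70:340,160:520],(800,600),interpolation=cv2.INTER_CUBIC))
E
```

```text
4.05 [-7.21660925e-01  5.95856818e-01  1.67237488e+00  1.70283979e-04
  8.73388243e-01 -6.40480338e-01] [-0.80594632 -0.74770305  0.19182114] [-0.05007048 -0.02551096  0.0527862 ]
```

View pics/wk2.png

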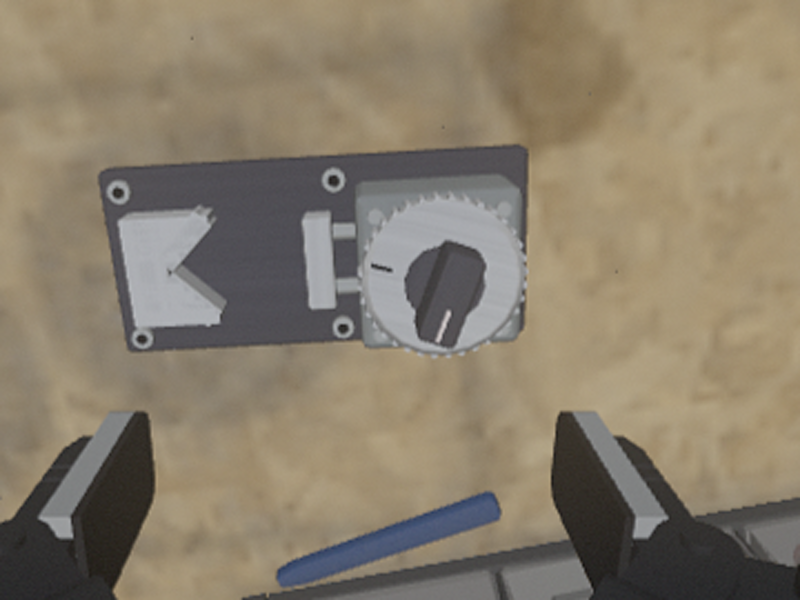

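View pics/ws2.png

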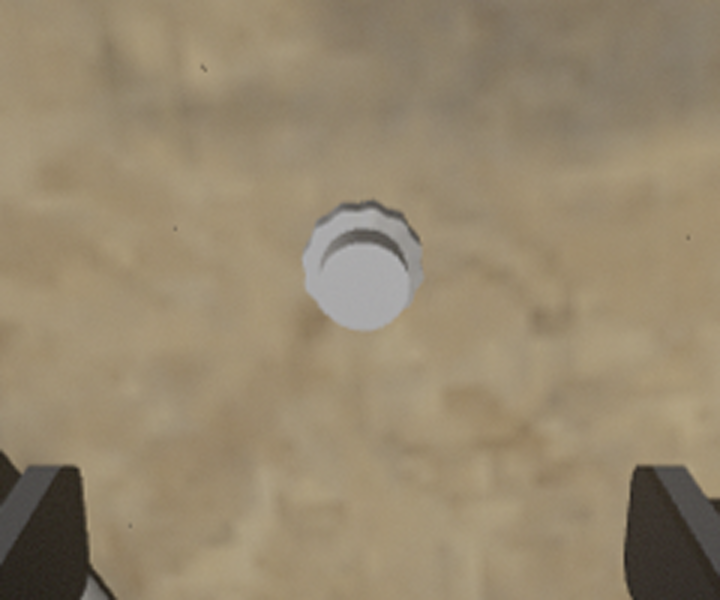

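In wk2, the ring centre is about (442,276) and the bar top's centre about (451,295), with the bar running from (466,247) to (438,343). The V bottom is at (170,270) and the jaw face runs from (303,215) to (311,305). In ws2 the boss top's centre is (366,286).

```bash
python3 - <<'E'
from h import *
import json
D={k:(np.array(a),np.array(b)) for k,(a,b) in json.load(open("poses.json")).items()}
k=lambda x,y,z:ray("wrist",160+x/2.2222,70+y/2.2222,z,D["wk"])[:2]
o=np.array([.52887,-.05387]);a=-.0837;M=np.array([[np.cos(a),-np.sin(a)],[np.sin(a),np.cos(a)]])
for n,p in dict(ring=k(442,276,.058),bar=k(451,295,.08),V=k(170,270,.026),jaw1=k(303,215,.026),jaw2=k(311,305,.026),c1=k(100,172,.012),c2=k(527,148,.012),c3=k(130,352,.012),fa=k(120,217,.026),fb=k(134,327,.026)).items():print(n,p,"clamp",M.T@(p-o)*1000)
b=k(438,343,.08)-k(466,247,.08);print("bar",np.arctan2(b[1],b[0]),np.linalg.norm(b))
print("sock",ray("wrist",200+366/3,100+286/3,.03,D["ws"]),"centre px",proj("wrist",[.506,-.359,.03],D["ws"]))
for i in range(6): env.wait(.05);print(env.get_moment(),env.get_wrist_force()) if i>3 else 0
E
```

```text
ring [0.53316938 0.00805694] clamp [-0.8929049  62.06958711]
bar [0.53292916 0.00843353] clamp [-1.16377009 62.42477013]
V [ 0.52543515 -0.10091724] clamp [  0.51043471 -47.16970149]
jaw1 [ 0.51013948 -0.04231045] clamp [-19.63135224   9.9531631 ]
jaw2 [ 0.54898346 -0.04526252] clamp [19.32344068 10.2588751 ]
c1 [ 0.4831015  -0.12483771] clamp [-39.67521166 -74.54562213]
c2 [0.49821981 0.05254914] clamp [-39.43977901 103.48415975]
c3 [ 0.56487399 -0.13199274] clamp [ 42.40919127 -74.83923058]
fa [ 0.50052465 -0.11604496] clamp [-23.04815171 -64.32703474]
fb [ 0.54825709 -0.12181009] clamp [ 24.99916623 -66.08144454]
bar -0.3674329746223413 0.035376282548389884
sock [ 0.50873612 -0.35708954  0.03      ] centre px (np.float64(318.84142185128786), np.float64(197.81141616058247))
[ 0.00782355  0.01140566 -0.04440859] [-0.14149076  0.69190349 -0.23856133]
[-0.02211217  0.00749756 -0.02175991] [ 0.00592744 -0.56122621  0.16763248]
```

```bash
python3 - <<'E'
from h import *
import json
q=down(1.487)
eoat.grip(.055,30)
env.line_to([.508,-.3575,.06],.2);env.line_to([.508,-.3575,.0185],.08)
eoat.grip(.0,30);print("w",env.get_gripper_width(),env.get_grasp_force(),env.get_wrist_force())
env.line_to([.508,-.3575,.10],.2);print("w",env.get_gripper_width(),env.get_time())
o=np.array([.5286,-.0525]);a=-.083;M=np.array([[np.cos(a),-np.sin(a)],[np.sin(a),np.cos(a)]])
t=o+M@[0,-.017];print(t)
env.goto([*t,.10],q);env.line_to([*t,.045],.15)
p,r=pose();im=imaging.camera("wrist");json.dump([p.tolist(),r.tolist()],open("p3.json","w"));cv2.imwrite("pics/pl.png",cv2.resize(im[60:360,120:520],(800,600))[:,:,::-1])
print("w",env.get_gripper_width(),env.get_wrist_force(),env.get_time())
E
```

```text
w 0.023320049702875805 29.552222373895347 [-1.13315935  1.22185254  5.71618882]
w 0.02302342079485767 6.875
[ 0.52719062 -0.06944148]
w 0.02311102737418389 [ 0.44764544 -1.21029805 -0.72865888] 8.55
```

View pics/pl.png

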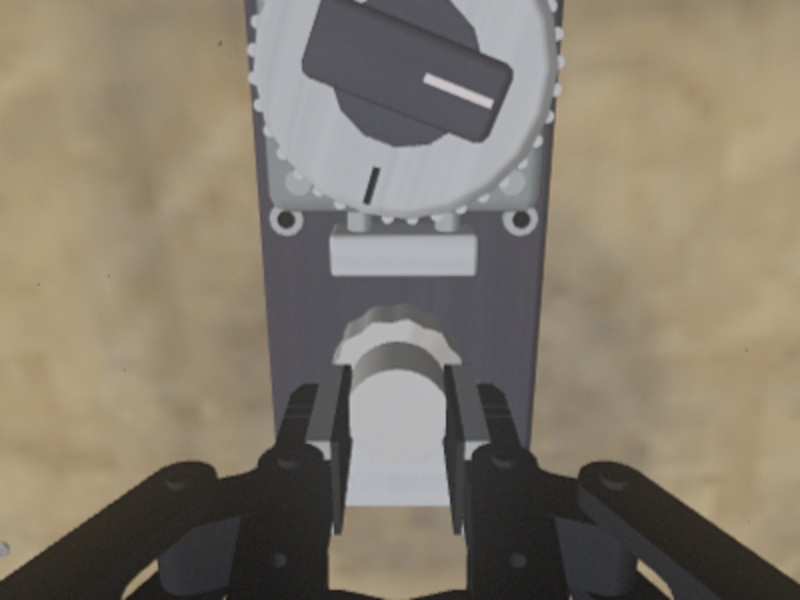

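The socket hangs squarely between the jaw and the V: its centre column is about 398 and the jaw's about 403. I'll set it down, release it and look again from above the knob.

```bash
python3 - <<'E'
from h import *
import json
p,r=pose()
env.line_to([p[0],p[1],.034],.05)
z=.034
while z>.028:
    z-=.0005;env.line_to([p[0],p[1],z],.02)
    f=np.mean([(env.wait(.02),env.get_wrist_force()[2])[1] for _ in range(4)])
    if f>3: break
print(z,f)
eoat.grip(.05,20);env.line_to([p[0],p[1],.13],.1)
c=np.array([.5335,.007]);env.goto([*c,.16],down(2.775))
p,r=pose();im=imaging.camera("wrist");json.dump([p.tolist(),r.tolist()],open("p4.json","w"));cv2.imwrite("pics/kn.png",im[:,:,::-1])
cv2.imwrite("pics/kn2.png",cv2.resize(im[80:305,130:430],(800,600),interpolation=cv2.INTER_CUBIC)[:,:,::-1]);print(env.get_time(),env.get_q())
E
```

```text
0.0305 8.67758222958076
13.7583 [-1.11160341e-01  4.51547680e-01  1.86245893e+00 -9.79520797e-06
  8.28204851e-01 -1.31348150e+00]
```

View pics/kn2.png

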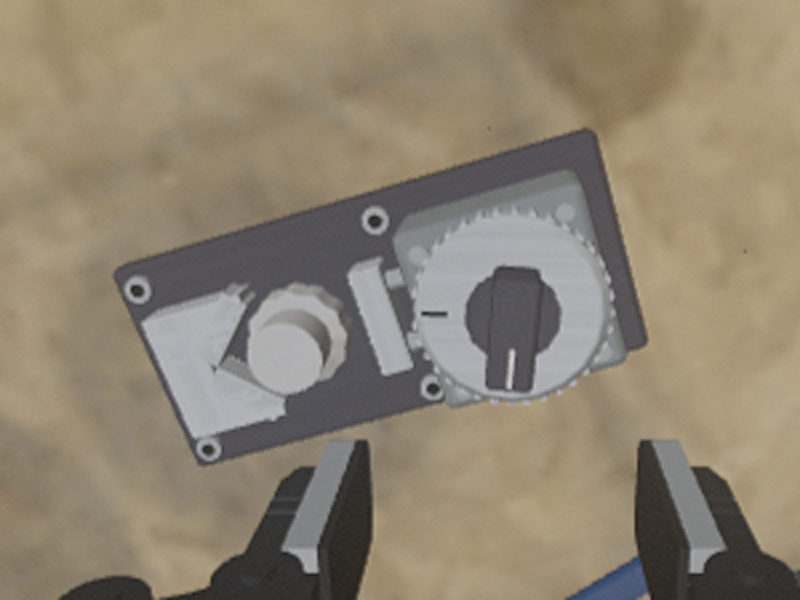

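The socket stands on the bed in front of the V. In kn2 the ring centre is about (513,307), the bar top's centre (513,335) and the bar axis runs from (517,282) to (509,390).

```bash
python3 - <<'E'
from h import *
import json
P=[np.array(x) for x in json.load(open("p4.json"))]
k=lambda x,y,z:ray("wrist",130+x/2.6667,80+y/2.6667,z,P)
print("ring",k(513,307,.058),"bar",k(513,335,.08),"L/R",k(415,307,.058),k(612,307,.058),k(513,212,.058),k(513,402,.058))
b=k(509,390,.08)-k(517,282,.08);print(np.arctan2(b[1],b[0])+np.pi,np.linalg.norm(b))
P=[np.array(x) for x in json.load(open("p3.json"))]
k=lambda x,y,z:ray("wrist",120+x/2,60+y/2,z,P)
print("ring3 edges x",k(252,60,.058),k(559,60,.058),k(400,216,.058),"socket c",k(398,418,.0575))
E
```

```text
ring [0.53293434 0.01024238 0.058     ] bar [0.53397869 0.00955795 0.08      ] L/R [ 0.52208841 -0.01784004  0.058     ] [0.54389051 0.03861027 0.058     ] [0.50531397 0.02078445 0.058     ] [ 0.56268306 -0.00111203  0.058     ]
2.7073715449621205 0.032525720900490426
ring3 edges x [0.50578213 0.0137869  0.058     ] [0.56562066 0.00868962 0.058     ] [ 0.5320361  -0.01974826  0.058     ] socket c [ 0.52750218 -0.0683942   0.0575    ]
```

```bash
cat >>h.py <<'E'
def ft(n=12):
    d=[]
    for _ in range(n): env.wait(.02);d.append(np.r_[env.get_wrist_force(),env.get_moment()])
    return np.mean(d,0)
E
python3 - <<'E'
from h import *
np.set_printoptions(precision=3,suppress=True)
c=[.534,.0095]
env.goto([*c,.12],down(2.715));eoat.grip(.04,20);env.line_to([*c,.067],.1)
f0=ft(20);print(f0,f0.std())
eoat.grip(0,20);print("w",env.get_gripper_width(),env.get_grasp_force(),env.get_tool_pos())
f=ft(20)-f0;print(f);M=q2R(env.get_tool_rot());print("tool",M.T@f[:3],M.T@f[3:],env.get_time())
np.save("f0.npy",f0)
E
```

```text
[ 0.031 -0.057  0.077  0.002 -0.008 -0.008] 0.040869528513694235
w 0.013354773755727464 23.660069704055786 [0.534 0.01  0.067]
[-0.315  3.484  4.763  0.582  0.052 -0.015]
tool [ 1.727  3.042 -4.763] [-0.509  0.289  0.015] 15.9917
```

```bash
python3 - <<'E'
from h import *
np.set_printoptions(precision=3,suppress=True)
f0=np.load("f0.npy");q=np.array(env.get_q());q0=q[5];np.save("q0.npy",q)
for d in (.1,.2,.4,.4,.3):
    q[5]+=d;env.move_j(q);m=ft(12)-f0;M=q2R(env.get_tool_rot())
    print(q[5]-q0,M.T@m[:3],M.T@m[3:],round(env.get_gripper_width(),4),env.get_time())
E
```

```text
0.10000000000000009 [ 2.023  4.631 -3.299] [-0.805  0.363  0.037] 0.0128 16.4417
0.30000000000000004 [ 4.296  7.217 -2.999] [-1.188  0.723  0.039] 0.0135 16.95
0.7000000000000001 [ 9.177  9.079 -1.044] [-1.533  1.556  0.03 ] 0.0132 17.6167
1.1 [14.177  8.059  1.492] [-1.364  2.343  0.037] 0.0131 18.2833
1.4000000000000001 [15.872  5.889  2.856] [-0.979  2.569  0.044] 0.013 18.875
```

```bash
python3 - <<'E'
from h import *
np.set_printoptions(precision=3,suppress=True)
f0=np.load("f0.npy")
m=ft(8)-f0;print(m)
for i in range(3):
    F=m[:2];n=np.linalg.norm(F)
    if n<3: break
    p=np.array(env.get_tool_pos());s=.0005 if i==0 else min(.001,n/k*.9)
    p[:2]+=F/n*s;env.line_to(p,.01)
    m2=ft(8)-f0;k=max((n-m2[:2]@F/n)/s,3000);m=m2;print(s,k,m,(q2R(env.get_tool_rot()).T@m[:3]))
print(env.get_tool_pos(),env.get_time(),env.get_q()[5]-np.load("q0.npy")[5])
E
```

```text
[ 9.917 13.235 -2.967  2.264 -1.593 -0.034]
0.0005 33732.39459525393 [-0.689  0.106  2.239  0.001  0.157  0.026] [-0.072 -0.693 -2.239]
[0.536 0.011 0.067] 19.5417 1.4021661746920868
```

```bash
cat >>h.py <<'E'
def step(d,q0,f0,n=10,relieve=4.,k=34000.):
    q=np.array(env.get_q());q[5]+=d;env.move_j(q);m=ft(n)-f0
    F=m[:2];N=np.linalg.norm(F)
    if N>relieve:
        p=np.array(env.get_tool_pos());p[:2]+=F/k*.9;env.line_to(p,.01);m=ft(n)-f0
    print("%.3f"%(env.get_q()[5]-q0),m,"w%.4f t%.2f"%(env.get_gripper_width(),env.get_time()));return m
E
python3 - <<'E'
from h import *
np.set_printoptions(precision=3,suppress=True)
f0=np.load("f0.npy");q0=np.load("q0.npy")[5]
for i in range(3):
    m=step(.1,q0,f0)
    if abs(m[5])>.09: break
E
```

```text
1.500 [ 0.743  0.707  1.601  0.099 -0.123 -0.024] w0.0134 t19.96
1.598 [ 1.698  0.267  0.803  0.061 -0.23  -0.045] w0.0131 t20.38
1.695 [ 2.647 -0.094  0.491 -0.053 -0.391  0.093] w0.0132 t20.79
```

```bash
python3 - <<'E'
from h import *
np.set_printoptions(precision=3,suppress=True)
f0=np.load("f0.npy")
for i in range(3):print((ft(15)-f0)[[0,1,5]],end=" ")
d=[]
for _ in range(30): env.wait(.02);d.append(env.get_moment()[2])
d=np.array(d);print("std",d.std(),"lag1",np.corrcoef(d[1:],d[:-1])[0,1],env.get_time(),env.get_tau()[5])
p,r=pose();im=imaging.camera("wrist");cv2.imwrite("pics/t1.png",cv2.resize(im[40:340,120:520],(800,600))[:,:,::-1])
E
```

```text
[ 2.818 -0.281  0.131] [ 3.256 -0.558  0.161] [ 3.683 -0.822  0.165] std 0.025660481301098666 lag1 -0.15796315606346145 22.0417 0.15844628680497408
```

View pics/t1.png

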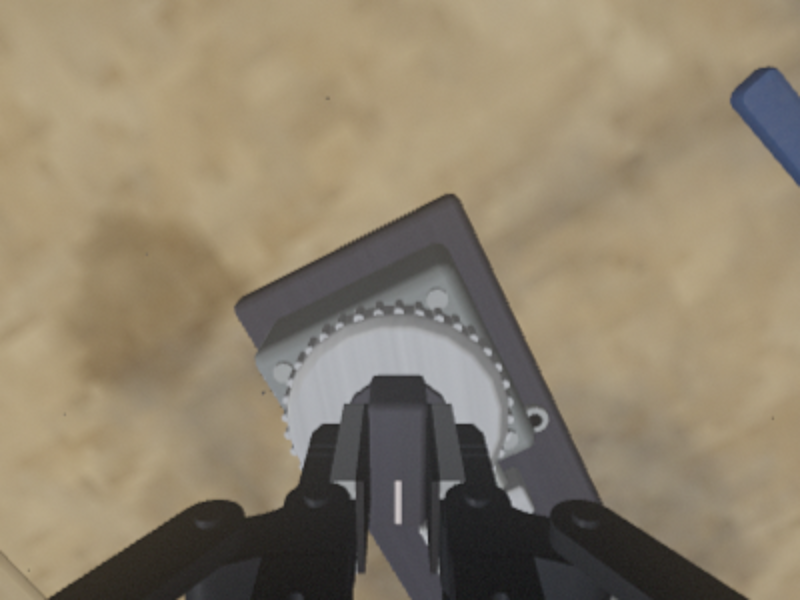

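```bash
python3 - <<'E'
from h import *
np.set_printoptions(precision=4,suppress=True)
f0=np.load("f0.npy");q0=np.load("q0.npy")
s=imaging.camera("side");t=imaging.camera("top")
o=np.array([.5286,-.0515]);a=-.083;M=np.array([[np.cos(a),-np.sin(a)],[np.sin(a),np.cos(a)]])
P=[]
for n,im in(("side",s),("top",t)):
    u,v=map(int,proj(n,[*(o+M@[0,-.02]),.02]));P.append(cv2.resize(im[v-30:v+30,u-40:u+40],(400,300),interpolation=cv2.INTER_CUBIC));print(n,u,v)
    g=lambda y,x=.02,z=.026:np.array(proj(n,[*(o+M@[x,y]),z]));
    for y in(.008,-.0055,-.008):print(y,(g(y)-[u-40,v-30])*5,(g(y,-.02)-[u-40,v-30])*5)
cv2.imwrite("pics/st.png",np.hstack(P)[:,:,::-1])
print((ft(20)-f0)[[0,1,5]],env.get_q()[5]-q0[5],env.get_tau()[5],env.get_tool_pos(),env.get_time())
E
```

```text
side 308 198
0.008 [219.3593  99.2189] [140.2329 118.9133]
-0.0055 [231.3819 114.2613] [151.6051 134.4004]
-0.008 [233.6359 117.0815] [153.7375 137.3045]
top 272 201
0.008 [127.3351 106.1269] [135.4381 205.3889]
-0.0055 [161.4174 102.6772] [169.8025 201.8712]
-0.008 [167.726  102.0386] [176.1633 201.2201]
[ 4.7244 -1.4304  0.167 ] 1.6976664396659713 0.15848868526518345 [0.5365 0.0104 0.0673] 22.525
```

View pics/st.png

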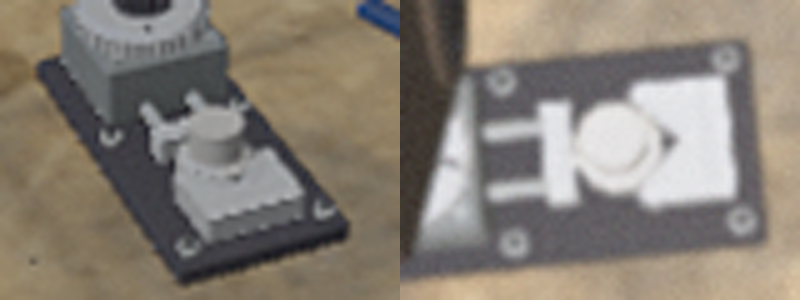

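The top view shows the jaw's face against the socket, at crop column 572–578 where nip was predicted at about 570–576, and the socket is seated in the V. A moment of 0.165 N m implies a nip of about 13 N, so I'll stop turning, release, and check.

```bash
python3 - <<'E'
from h import *
p,r=pose()
eoat.grip(.035,20);env.line_to([p[0],p[1],.15],.1)
env.goto([.45,-.25,.25],down(1.487));env.wait(.5)
t=imaging.camera("top");s=imaging.camera("side");print(env.get_time(),env.get_wrist_force())
A=cv2.resize(t[170:240,205:315],(800,509),interpolation=cv2.INTER_CUBIC)
cv2.imwrite("pics/fin.png",A[:,:,::-1])
E
```

```text
25.5667 [-0.51149172  0.04332642  0.05012461]
```

View pics/fin.png

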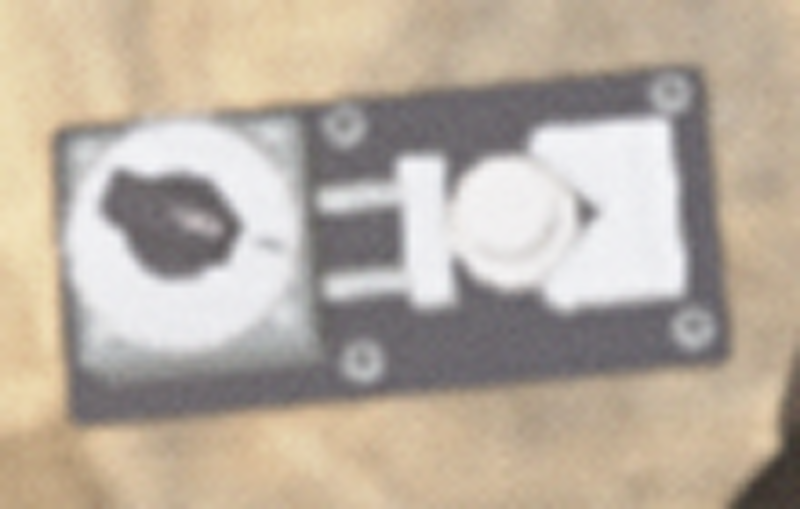

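The ring mark is unchanged at (268,242), the socket sits in the V with the jaw against it, and the arm is clear.

```bash
python3 -c "
from rig import ticket
print(ticket.job_done())"
```

```text
the job is handed in; nothing more can be done
None
```

I handed the job in at about 26 s of the 72 s, and no verdict came back: the socket stands seated in the V with the jaw against it, nipped at an estimated 13 N from the knob torque before I let go. The ring line looks unmoved in the last picture, and the arm is clear.

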